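# Put the salvaged part away with its like and close the kit drawer

### The arm

A 6-joint arm with a two-finger parallel gripper is mounted at the origin on the work surface. World frame = base frame: x ahead of the robot, y to its left, z up, the work surface at z = 0. Lengths are in mm, angles in rad, forces in N, time in s.
With the tool pointing down it reaches from about 350 to 975 mm from the base axis. Payload 7.1 kg.
Tool frame: the origin (TCP) lies between the finger pads; the fingertips stand 25 mm ahead of it and the grasp point (between the pads) lies 6 mm ahead of it; z points along the fingers, y is the line along which they close (so a half turn about z gives the same grasp; the last joint's range is limited). The gripper opens to 88 mm and grips with 3 to 60 N. Pads are 20 mm wide; open, the fingers measure 115 mm over their backs; the gripper's body (75 mm by 178 mm) begins 61 mm behind the grasp point.
Start: joints at [1.243, 0.423, 1.63, -0, 1.089, -0.019], TCP at [189.915, 595.43, 247.675] pointing down, gripper open.
Joint ranges: [-3, 3], [-0.9, 2.11], [0.09, 2.58], [-1.31, 4.45], [0.11, 2.69], [-2.54, 2.54]. Speed limits (rad/s): [2.39, 2.39, 3.01, 3.14, 3.14, 3.14].

### API

Orientations are given as a 3x3 rotation matrix whose columns are the frame's x, y, z axes.
In Python, from cell import read_state, read_camera, finish_job, recognise, trace gives the robot as it stands. The module is installed in compiled form; this text tells all that it offers.
- The arm moves only by the tool move_arm, never from a script. Its argument "plan" is a list of rows, each a list of 2 entries, a list of its own where there are three numbers: the shift along the tool's x, y, z in m, then the turn, a rotation vector about the tool's x, y, z in rad. In form: [[[tx, ty, tz], [ax, ay, az]], ...]. A call has 1 to 5 rows; each row is the pose to reach, as a shift and turn from the pose commanded when the call began, along the tool's axes at that moment; what a row does not reach only later rows make up. A row lasts 1/12 s, in which the tool goes at most 41.7 mm and 7.16 degrees, less where a joint would pass 70% of its speed; a pose out of reach is approached as far as the arm can. A call with a gripper value outside its range is refused whole. "claw" is the finger opening in m, from 0 to 0.0878, set as the call begins (left out, the last holds). The fingers move at their own pace and stop on an object; the grip force is fixed at half the most. Time passes only in rows, so rows that repeat a pose let the fingers close. It gives the time, the measured TCP pose, the force, the opening and the grip force at its end, in the units of the state.
- read_state(): the state, without advancing time (a new reading comes with each control period).
- read_camera(name): name is "side" or "top"; returns a dict with "pixels" (400x640x3 uint8, red, green, blue), "fx", "fy", "cx", "cy" (pixels), "k1" (the pictures are not rectified: a ray, as slopes to the right and down, at radius r is drawn at 1 + k1 r^2 times it, then the intrinsics apply), "R" (3x3) and "t" (3): a world point X has camera coordinates R X + t. Camera axes: x right, y down, z forward; pixel columns grow to the right and rows downward; lengths in mm; the calibration is good to about 2 mm. A picture is of the moment at which its call begins. There is no depth.
- finish_job(): hands the job in; it is judged then, once.
Trained networks look in a picture, given as the dict that the camera call returned (one of the last four; its "shot" number tells which), for a name from the list of things; names that differ only in an ending like _2 or _b are one class to them, and where a whole thing is asked for, a point or a joint stands for the part that bears it (a point fixed in the world has none). Each returns a list of dicts, best first, with "conf" (0 to 1); they miss things now and then, are a little off and sometimes report something else, mostly with a low value. They report only what shows in the picture. A call takes as long as a camera call. They do not tell look-alikes from the thing itself.
- recognise(picture, name): "position" ([row, column] in pixels, amid what is visible of it).
- trace(picture, name): "pixels" (400x640 bool, what is visible of it) and "position" ([row, column] in pixels, amid what is visible of it).
The state is a dict: "time_s": time; "q": joint angles; "qvel": joint speeds; "joint_efforts": joint torques, N m; "position": TCP position; "ee_rot": TCP orientation; "contact_force": force on the tool from outside, world axes, zero at the start; "moment": the same for the moment, N m; "opening": opening from 0.0 (shut) to 1.0 (fully open); "grasp_force": force on a finger pad.
Only numpy, scipy, OpenCV 4.12 (cv2) and the standard library are available. Lean on these libraries where they do the work, as an engineer would, in place of code of your own. Each camera call takes 0.05 s, during which the arm holds its last target. There are 200 camera calls.

### The job

One salvaged part stands on the work mat: put it upright in the drawer compartment that already holds a part of the same kind, flat on the compartment's floor. Then push the drawer gently, without slamming it, until it seats fully home. Leave the other two parts on the bench and everything else around where they are, and do not tip anything over.

Things in the scene. Friction and masses are not known exactly. Their poses are not given: they have to be found in the camera images.
- heatsink: Finned aluminium heat sink, a block 64 (its x) by 42 (its y) by 52 high, fins upright and running along its x. One of the three bench parts; which of them starts on the mat varies. Origin: centre of the underside, z up. 0.1 to 0.65 kg. (Sizes in mm.)
- transformer: Mains transformer, 60 (its x) by 44 (its y) by 56 high: dark upright iron core 60 by 28 by 56; through its middle a coppery coil 34 long, 44 across, at heights 8 to 48, under a black plate (40 by 44) at heights 48 to 52. Grip it across y there, 44 wide. One of the three bench parts; which of them starts on the mat varies. Origin: centre of the underside, z up. 0.1 to 0.65 kg. (Sizes in mm.)
- capacitor: Big black capacitor can, upright cylinder 46 diameter and 54 high with two 6 high, 10 wide terminal studs on its top face, 18 apart along its x. One of the three bench parts; which of them starts on the mat varies. Origin: centre of the underside, z up. 0.1 to 0.65 kg. (Sizes in mm.)
- stored_heatsink: The stored part of the same kind, shape and size as heatsink, standing in one of the drawer's three compartments from the start, towards the rear; its compartment changes from start to start. Origin: centre of the underside, z up. (Sizes in mm.)
- stored_transformer: The stored part of the same kind, shape and size as transformer, standing in one of the drawer's three compartments from the start, towards the rear; its compartment changes from start to start. Origin: centre of the underside, z up. (Sizes in mm.)
- stored_capacitor: The stored part of the same kind, shape and size as capacitor, standing in one of the drawer's three compartments from the start, towards the rear; its compartment changes from start to start. Origin: centre of the underside, z up. (Sizes in mm.)
- mat_center (a point): Centre of the thin (1 mm) rectangular work mat, 170 by 210, flat on the bench. The part to put away starts within 45 of it; the other two are at least 140 away. (Sizes in mm.)
- cabinet_front (a point): Middle of the lower front edge of the grey kit cabinet, at bench level. The cabinet is fixed to the bench, 240 deep (its x), 300 wide (its y), 106 high; +x points from this front face to the cabinet's back, z up. (Sizes in mm.)
- drawer (a joint): How far the drawer is out, m: 0 fully home, 0.166 to 0.19 at the start, 0.195 end stop. Pushing it takes 2 to 3 N, and over the sprung catch, met at 0.01, about 5 to 6 N: its crest is at 0.0045, and past it the catch pulls the drawer home to 0. It stays where it is left otherwise.
- drawer_floor (a point): On the drawer's floor (28 above the bench), on its middle line, 30 behind the front panel's inner face; moves with the drawer; axes as the cabinet's. Three equal compartments side by side, 85 wide (y), from x = -30 to 165, centred at y = -87.5, 0, +87.5. Side, rear and divider walls stand 16 above the floor; the front panel 64. Stored parts' centres lie at x = 88 to 120; the front half is free.
- drawer_handle (a point): Middle of the drawer's bar handle: a round horizontal bar 10 thick, 120 long across the drawer (y), 66 above the bench, its axis 25 in front (-x) of the front panel's face. Moves with the drawer. Fully home, it lies 25 towards -x from cabinet_front (in plan). (Sizes in mm.)
- mug: White mug, 80 diameter, 95 high; a bystander. Origin: centre of the underside. (Sizes in mm.)
- screwdriver: Screwdriver, 200 long, lying on the bench; a bystander. Origin: at its underside. (Sizes in mm.)
- jar: Squat brown glass jar, 56 diameter, 50 high, between the bench parts; a bystander. Origin: centre of the underside. (Sizes in mm.)
- multimeter: Black multimeter lying flat, 150 by 75 by 35; a bystander. Origin: centre of the underside. (Sizes in mm.)
- brush: Brush, 170 long, lying on the bench; a bystander. Origin: at its underside. (Sizes in mm.)
- can: Plain aluminium can, 52 diameter, 130 high; a bystander. Origin: centre of the underside. (Sizes in mm.)
There are look-alikes about, which are no part of the job. Leave any red look-alike of the stored_transformer alone.

How it is judged (in metres and radians):
On the way:
1. the part from the mat stands released in the compartment of its like, the drawer still out (((((y of heatsink in the frame of drawer_floor between -0.1225 and -0.0525 m and y of stored_heatsink in the frame of drawer_floor between -0.1225 and -0.0525 m) or (y of heatsink in the frame of drawer_floor between -0.035 and 0.035 m and y of stored_heatsink in the frame of drawer_floor between -0.035 and 0.035 m) or (y of heatsink in the frame of drawer_floor between 0.0525 and 0.1225 m and y of stored_heatsink in the frame of drawer_floor between 0.0525 and 0.1225 m)) and x of heatsink in the frame of drawer_floor between -0.025 and 0.165 m and x of stored_heatsink in the frame of drawer_floor between -0.025 and 0.165 m and z of heatsink in the frame of drawer_floor between -0.006 and 0.006 m and angle between heatsink's own z axis and vertical below 0.12 rad and contact force between heatsink and the fingers below 0.1 N and distance of each of transformer, capacitor from where it was at the start of the episode below 0.03 m and horizontal distance between each of transformer, capacitor and mat_center above 0.11 m) or (((y of transformer in the frame of drawer_floor between -0.1225 and -0.0525 m and y of stored_transformer in the frame of drawer_floor between -0.1225 and -0.0525 m) or (y of transformer in the frame of drawer_floor between -0.035 and 0.035 m and y of stored_transformer in the frame of drawer_floor between -0.035 and 0.035 m) or (y of transformer in the frame of drawer_floor between 0.0525 and 0.1225 m and y of stored_transformer in the frame of drawer_floor between 0.0525 and 0.1225 m)) and x of transformer in the frame of drawer_floor between -0.025 and 0.165 m and x of stored_transformer in the frame of drawer_floor between -0.025 and 0.165 m and z of transformer in the frame of drawer_floor between -0.006 and 0.006 m and angle between transformer's own z axis and vertical below 0.12 rad and contact force between transformer and the fingers below 0.1 N and distance of each of heatsink, capacitor from where it was at the start of the episode below 0.03 m and horizontal distance between each of heatsink, capacitor and mat_center above 0.11 m) or (((y of capacitor in the frame of drawer_floor between -0.1225 and -0.0525 m and y of stored_capacitor in the frame of drawer_floor between -0.1225 and -0.0525 m) or (y of capacitor in the frame of drawer_floor between -0.035 and 0.035 m and y of stored_capacitor in the frame of drawer_floor between -0.035 and 0.035 m) or (y of capacitor in the frame of drawer_floor between 0.0525 and 0.1225 m and y of stored_capacitor in the frame of drawer_floor between 0.0525 and 0.1225 m)) and x of capacitor in the frame of drawer_floor between -0.025 and 0.165 m and x of stored_capacitor in the frame of drawer_floor between -0.025 and 0.165 m and z of capacitor in the frame of drawer_floor between -0.006 and 0.006 m and angle between capacitor's own z axis and vertical below 0.12 rad and contact force between capacitor and the fingers below 0.1 N and distance of each of heatsink, transformer from where it was at the start of the episode below 0.03 m and horizontal distance between each of heatsink, transformer and mat_center above 0.11 m)) and value of joint drawer above 0.08 m), for 0.2 s.
At the end, for the whole second after the job is handed in: Drawer home within 3 mm; the mat's part in the compartment of its stored like (both centres within 35 mm of its middle line), on the floor (6 mm), upright (7 degrees), released, at rest; stored parts upright on the floor; other two bench parts within 30 mm of where they began (((((y of heatsink in the frame of drawer_floor between -0.1225 and -0.0525 m and y of stored_heatsink in the frame of drawer_floor between -0.1225 and -0.0525 m) or (y of heatsink in the frame of drawer_floor between -0.035 and 0.035 m and y of stored_heatsink in the frame of drawer_floor between -0.035 and 0.035 m) or (y of heatsink in the frame of drawer_floor between 0.0525 and 0.1225 m and y of stored_heatsink in the frame of drawer_floor between 0.0525 and 0.1225 m)) and x of heatsink in the frame of drawer_floor between -0.025 and 0.165 m and x of stored_heatsink in the frame of drawer_floor between -0.025 and 0.165 m and z of heatsink in the frame of drawer_floor between -0.006 and 0.006 m and angle between heatsink's own z axis and vertical below 0.12 rad and contact force between heatsink and the fingers below 0.1 N and distance of each of transformer, capacitor from where it was at the start of the episode below 0.03 m and horizontal distance between each of transformer, capacitor and mat_center above 0.11 m) or (((y of transformer in the frame of drawer_floor between -0.1225 and -0.0525 m and y of stored_transformer in the frame of drawer_floor between -0.1225 and -0.0525 m) or (y of transformer in the frame of drawer_floor between -0.035 and 0.035 m and y of stored_transformer in the frame of drawer_floor between -0.035 and 0.035 m) or (y of transformer in the frame of drawer_floor between 0.0525 and 0.1225 m and y of stored_transformer in the frame of drawer_floor between 0.0525 and 0.1225 m)) and x of transformer in the frame of drawer_floor between -0.025 and 0.165 m and x of stored_transformer in the frame of drawer_floor between -0.025 and 0.165 m and z of transformer in the frame of drawer_floor between -0.006 and 0.006 m and angle between transformer's own z axis and vertical below 0.12 rad and contact force between transformer and the fingers below 0.1 N and distance of each of heatsink, capacitor from where it was at the start of the episode below 0.03 m and horizontal distance between each of heatsink, capacitor and mat_center above 0.11 m) or (((y of capacitor in the frame of drawer_floor between -0.1225 and -0.0525 m and y of stored_capacitor in the frame of drawer_floor between -0.1225 and -0.0525 m) or (y of capacitor in the frame of drawer_floor between -0.035 and 0.035 m and y of stored_capacitor in the frame of drawer_floor between -0.035 and 0.035 m) or (y of capacitor in the frame of drawer_floor between 0.0525 and 0.1225 m and y of stored_capacitor in the frame of drawer_floor between 0.0525 and 0.1225 m)) and x of capacitor in the frame of drawer_floor between -0.025 and 0.165 m and x of stored_capacitor in the frame of drawer_floor between -0.025 and 0.165 m and z of capacitor in the frame of drawer_floor between -0.006 and 0.006 m and angle between capacitor's own z axis and vertical below 0.12 rad and contact force between capacitor and the fingers below 0.1 N and distance of each of heatsink, transformer from where it was at the start of the episode below 0.03 m and horizontal distance between each of heatsink, transformer and mat_center above 0.11 m)) and value of joint drawer below 0.003 m and angle between each of stored_heatsink, stored_transformer, stored_capacitor's own z axis and vertical below 0.12 rad and z of each of stored_heatsink, stored_transformer, stored_capacitor in the frame of drawer_floor below 0.006 m and linear speed of each of heatsink, transformer, capacitor below 0.02 m/s); the robot touches nothing.
It fails at once if the drawer is slammed (moves in faster than 0.5 m/s) (velocity of joint drawer below -0.5 m/s).
It fails at once if a part is tipped over (more than 35 degrees) (angle between any of heatsink, transformer, capacitor, stored_heatsink, stored_transformer, stored_capacitor's own z axis and vertical above 0.6 rad).
It fails at once if a bystander is moved by more than 40 mm (distance of any of mug, screwdriver, jar, multimeter, brush, can from where it was at the start of the episode above 0.04 m).
It also fails if it takes over 45 s, if anything falls off the work surface, if the arm or the gripper's body presses on something with over 40 N, if the wrist force passes 120 N, or if a joint passes its speed limit or range.

## Working session

There is one attempt and no reset: what is moved stays moved. The work goes in short steps, Python scripts to look and compute and a tool call to move; the robot and the scene stay as the last step left them, time stands still between calls to the robot, and variables do not carry over. Pictures are saved under pics/ and viewed, at most 10 in all, crops included, and the job is handed in when it is done.

Besides the shell and the picture viewer there is one more tool, called after "Emit:" by a JSON object that holds its "op" and its "data". move_arm: Moves the arm, as the interface text tells. Its arguments: {"type":"object","properties":{"plan":{"type":"array","items":{"type":"array"}},"claw":{"type":"number"}},"required":["plan"]}

```bash
mkdir -p pics; cat > h.py <<'E'
import numpy as np, cv2
from cell import *
def ray(c,p):
    u=np.array([(p[1]-c["cx"])/c["fx"],(p[0]-c["cy"])/c["fy"]]); s=u.copy()
    for _ in range(20): s=u/(1+c["k1"]*(s@s))
    R=np.array(c["R"]);t=np.array(c["t"]); return -R.T@t, R.T@np.array([s[0],s[1],1])
def at_z(c,p,z):
    o,d=ray(c,p); return o+d*(z-o[2])/d[2]
def proj(c,X):
    x=np.array(c["R"])@np.array(X,float)+np.array(c["t"]); s=x[:2]/x[2]; s=s*(1+c["k1"]*(s@s))
    return np.array([s[1]*c["fy"]+c["cy"],s[0]*c["fx"]+c["cx"]])
E
cat > a.py <<'E'
from h import *
ims=[]
for n in ("top","side"):
    c=read_camera(n); im=c["pixels"][:,:,::-1].copy()
    o=ray(c,(200,320)); print(n,o[0].round(),o[1].round(2))
    for k in ["heatsink","transformer","capacitor","stored_heatsink","stored_transformer","stored_capacitor","drawer_handle","drawer_floor","mat_center","cabinet_front","mug","can","jar","multimeter"]:
        r=recognise(c,k)[:4]
        print(k,[(np.round(x["position"]).tolist(),round(x["conf"],2),at_z(c,x["position"],30)[:2].round().tolist()) for x in r])
    cv2.imwrite(f"pics/{n}1.png",im)
E
python3 a.py
```

```text
top [ 442.   31. 1347.] [ 0.06 -0.01 -1.  ]
heatsink [([139.0, 191.0], 0.66, [687.0, 392.0])]
transformer [([147.0, 254.0], 0.72, [666.0, 211.0]), ([170.0, 142.0], 0.33, [595.0, 527.0])]
capacitor [([207.0, 246.0], 0.66, [496.0, 231.0])]
stored_heatsink [([155.0, 404.0], 0.86, [651.0, -212.0]), ([179.0, 372.0], 0.71, [582.0, -123.0])]
stored_transformer [([151.0, 342.0], 0.75, [660.0, -37.0]), ([152.0, 298.0], 0.56, [654.0, 86.0])]
stored_capacitor [([158.0, 376.0], 0.56, [642.0, -135.0])]
drawer_handle [([180.0, 376.0], 0.94, [578.0, -134.0])]
drawer_floor [([180.0, 372.0], 0.76, [580.0, -124.0]), ([274.0, 462.0], 0.67, [320.0, -375.0])]
mat_center [([207.0, 240.0], 0.94, [495.0, 247.0])]
cabinet_front [([120.0, 377.0], 0.96, [752.0, -135.0]), ([210.0, 245.0], 0.34, [487.0, 232.0])]
mug [([271.0, 462.0], 0.92, [329.0, -374.0]), ([170.0, 138.0], 0.52, [595.0, 536.0])]
can [([153.0, 493.0], 0.94, [660.0, -464.0])]
jar [([151.0, 225.0], 0.69, [654.0, 293.0]), ([153.0, 341.0], 0.21, [654.0, -34.0])]
multimeter [([170.0, 141.0], 0.88, [595.0, 527.0]), ([153.0, 403.0], 0.62, [657.0, -212.
[... 372 characters left out ...]
0, -449.0])]
stored_transformer [([196.0, 350.0], 0.91, [679.0, -25.0]), ([192.0, 317.0], 0.65, [645.0, 83.0])]
stored_capacitor [([202.0, 375.0], 0.73, [684.0, -111.0])]
drawer_handle []
drawer_floor [([221.0, 363.0], 0.59, [573.0, -121.0]), ([300.0, 420.0], 0.56, [350.0, -380.0]), ([203.0, 253.0], 0.55, [486.0, 230.0]), ([162.0, 249.0], 0.31, [693.0, 399.0])]
mat_center [([213.0, 250.0], 0.6, [437.0, 206.0])]
cabinet_front [([192.0, 384.0], 0.92, [749.0, -114.0]), ([164.0, 250.0], 0.3, [684.0, 389.0])]
mug [([301.0, 420.0], 0.57, [347.0, -380.0])]
can []
jar [([176.0, 267.0], 0.71, [642.0, 283.0]), ([219.0, 366.0], 0.65, [588.0, -122.0])]
multimeter [([171.0, 202.0], 0.69, [559.0, 509.0])]
```

```bash
ls pics
```

```text
side1.png
top1.png
```

View pics/top1.png

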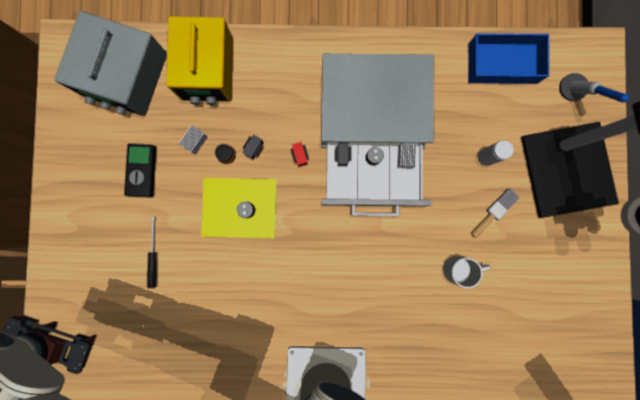

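```bash
python3 -c "
import cv2,numpy as np
a=cv2.imread('pics/top1.png');b=cv2.imread('pics/side1.png')
A=cv2.resize(a[120:230,180:440],(780,330),interpolation=2);B=cv2.resize(b[150:240,230:490],(780,270),interpolation=2)
cv2.imwrite('pics/crop1.png',np.vstack([A,B]))"
```

```text
(no output)
```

View pics/crop1.png

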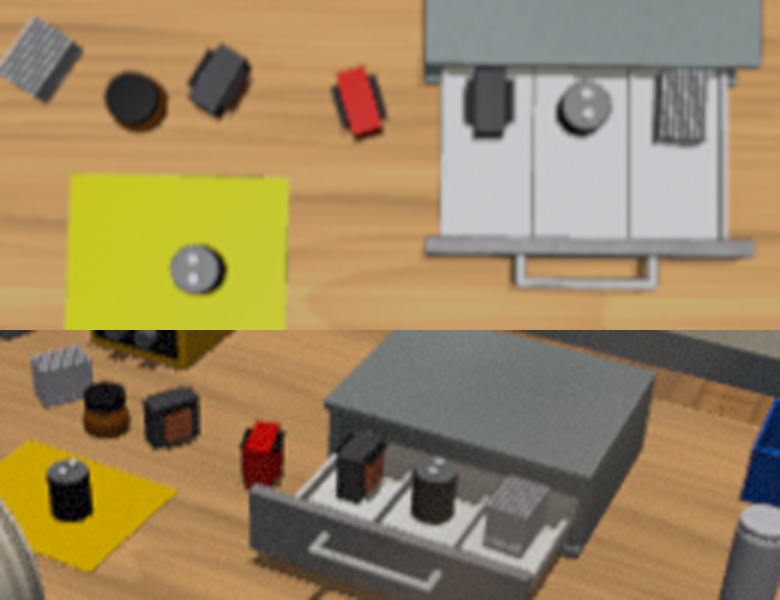

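The capacitor on the mat is at top (209,245) and its stored like is in the middle compartment at (154,375). The black round thing at (153,225) is the brown jar. The red box at (153,299) is the transformer look-alike, so I leave it alone. Next I measure precisely.

```bash
cat > m.py <<'E'
from h import *
from scipy.optimize import least_squares
def cyl(x,y,z0,r,h):
    a=np.linspace(0,2*np.pi,40)[:-1]
    return [(x+r*np.cos(t),y+r*np.sin(t),z) for t in a for z in (z0,z0+h)]
def boxm(c,P,S=8):
    q=np.array([proj(c,p)[::-1] for p in P]); h=cv2.convexHull(q.astype(np.float32)); M=cv2.moments(h); return np.array([M["m01"],M["m10"]])/M["m00"]
C={n:read_camera(n) for n in ("top","side")}
def best(c,k,near):
    r=trace(c,k); r=[x for x in r if np.hypot(*(np.array(x["position"])-near))<12]
    if not r: return None
    m=r[0]["pixels"]; return np.argwhere(m).mean(0)
for k,z0,pr in (("capacitor",1,{"top":(207,246),"side":(204,255)}),("stored_capacitor",28,{"top":(156,376),"side":(202,375)})):
    o={n:best(C[n],k,pr[n]) for n in C}; print(k,o)
    for use in (["top"],["side"],["top","side"]):
        use=[u for u in use if o[u] is not None]
        if not use: continue
        s=least_squares(lambda v:np.concatenate([boxm(C[n],cyl(v[0],v[1],z0,23,55))-o[n] for n in use]),at_z(C[use[0]],o[use[0]],z0+30)[:2],diff_step=1e-3)
        print(use,s.x.round(1),s.fun.round(1))
c=C["top"]
for k,z in (("cabinet_front",106),("drawer_handle",66),("mat_center",1)):
    r=trace(c,k)[0]; m=r["pixels"].astype(np.uint8); 
    b=cv2.boxPoints(cv2.minAreaRect(np.argwhere(m)[:,::-1].astype(np.float32)))
    print(k,m.sum(),b.round(1).tolist(),[at_z(c,p[::-1],z)[:2].round().tolist() for p in b])
g=c["pixels"].astype(int).sum(2)
print(g[190:222,375]); print(g[212,345:405]); print(g[198:210,[330,420]].T)
print(g[130:150,[330,375,420]].T)
s=read_state(); print(s["position"],np.round(s["ee_rot"],3),s["time_s"])
E
python3 m.py
```

```text
capacitor {'top': array([209.17716535, 245.86614173]), 'side': array([202.39591837, 253.05306122])}
['top'] [489.7 229.9] [ 0. -0.]
['side'] [491.4 232.7] [-0.  0.]
['top', 'side'] [489.9 230.6] [-0.1 -0.3  0.4  0.2]
stored_capacitor {'top': array([155.40163934, 374.19672131]), 'side': array([202.84355828, 374.07055215])}
['top'] [ 643.9 -125.7] [-0. -0.]
['side'] [ 644.3 -123.4] [ 0. -0.]
['top', 'side'] [ 643.8 -124.8] [ 0.  -0.3  0.2  0.3]
cabinet_front 15112 [[321.0, 53.0], [433.0, 53.0], [433.0, 215.0], [321.0, 215.0]] [[913.0, 27.0], [917.0, -275.0], [480.0, -277.0], [475.0, 19.0]]
drawer_handle 5263 [[322.0, 141.0], [429.0, 141.0], [429.0, 216.0], [322.0, 216.0]] [[681.0, 20.0], [685.0, -275.0], [479.0, -276.0], [473.0, 16.0]]
mat_center 4082 [[201.3000030517578, 236.39999389648438], [202.6999969482422, 176.8000030517578], [275.79998779296875, 178.5], [274.3999938964844, 238.10000610351562]] [[411.0, 360.0], [582.0, 362.0], [581.0, 151.0], [409.0, 151.0]]
[601 601 600 599 601 598 598 601 587 520 453 442 454 447 347 241 323 397
 430 452 462 451 420 457 517 489 424 404 431 452 462 455]
[443 443 445 436 379 262 271 445 556 513 456 460 459 459 455 455 453 456
 449 428 414 416 416 418 419 419 422 418 415 418 420 416 416 413 412 412
 412 421 420 407 401 400 400 395 388 371 349 303 284 299 341 450 548 513
 435 438 454 457 455 455]
[[493 427 437 451 456 425 327 295 365 415 429 426]
 [397 366 388 425 438 450 431 336 300 359 408 437]]
[[427 432 432 428 429 427 429 429 427 418 367 282 290 335 397 518 593 602
  601 601]
 [418 420 419 419 417 417 416 418 424 429 420 336 284 312 340 352 385 397
  413 492]
 [411 414 415 416 414 413 416 417 414 417 417 390 289 255 301 394 444 452
  451 452]]
[189.91425664 595.38300331 247.66380693] [[-0.953  0.304 -0.   ]
 [ 0.304  0.953 -0.   ]
 [-0.    -0.    -1.   ]] 1.95
```

```bash
python3 - <<'E'
from h import *
c=read_camera("top"); g=c["pixels"].astype(int).sum(2)
print(g[190,322:430]); print(g[172,322:430])
f=lambda r,cc,z:at_z(c,(r,cc),z)[:2].round(1).tolist()
print("bar",f(214.7,375,66),"ends",f(214.5,351.5,66),f(215,398,66))
print("cab front L/M/R",f(140.3,330,106),f(140.7,375,106),f(141.3,420,106))
print("panel top inner/outer",f(198.4,375,92),f(203.6,375,92))
E
```

```text
[413 412 412 394 410 555 599 601 601 600 601 600 601 601 600 599 600 601
 598 600 600 599 601 600 598 599 601 598 600 599 598 598 599 601 560 444
 542 600 602 602 601 601 599 598 601 599 596 601 600 596 599 598 602 601
 601 600 600 599 601 600 601 598 598 598 600 603 562 460 540 596 602 601
 598 600 599 599 600 598 599 599 600 600 601 599 601 601 597 600 600 600
 599 600 598 600 601 604 569 424 403 521 525 475 451 452 451 453 451 453]
[431 431 429 418 439 557 598 603 598 599 599 601 601 602 599 598 598 600
 601 598 599 601 601 598 601 600 601 600 601 598 598 599 601 602 572 492
 562 597 599 600 600 601 601 601 600 601 600 598 598 600 598 601 600 601
 598 601 599 601 599 600 597 599 600 601 602 603 563 459 539 599 600 600
 599 599 601 601 600 599 599 598 601 599 600 599 601 602 599 599 600 601
 598 599 599 599 599 603 567 428 403 520 526 474 450 451 451 451 451 449]
bar [479.5, -128.6] ends [478.9, -64.4] [479.7, -191.4]
cab front L/M/R [675.4, -1.4] [676.2, -121.8] [676.5, -241.8]
panel top inner/outer [522.5, -125.0] [508.5, -125.1]
```

Emit:
{"op": "move_arm", "data": {"plan": [[[-0.032,-0.021,0.005],[0,0,-0.06]],[[-0.064,-0.042,0.012],[0,0,-0.12]],[[-0.096,-0.063,0.02],[0,0,-0.18]],[[-0.128,-0.084,0.028],[0,0,-0.25]],[[-0.16,-0.104,0.036],[0,0,-0.309]]], "claw": 0.0878}}

```text
time_s: 2.42
position: [311.4, 446.3, 211.5]
ee_rot: [[-1.0, -0.004, 0.0], [-0.004, 1.0, 0.0], [-0.0, 0.0, -1.0]]
contact_force: [1.0, 0.3, -0.5]
opening: 1.003
grasp_force: 0.0
```

```bash
python3 -c "
from h import *
s=read_state();print(s['time_s'],s['position'],np.round(s['ee_rot'],3),s['q'])"
```

```text
2.4167 [311.42770874 446.28689894 211.52160484] [[-1.    -0.004  0.   ]
 [-0.004  1.     0.   ]
 [-0.     0.    -1.   ]] [ 9.39694001e-01  3.52276178e-01  1.83833365e+00 -6.39502212e-05
  9.50623362e-01 -6.35358086e-01]
```

Emit:
{"op": "move_arm", "data": {"plan": [[[-0.024,-0.029,0.008],[0,0,0]],[[-0.048,-0.058,0.02],[0,0,0]],[[-0.073,-0.088,0.03],[0,0,0]],[[-0.097,-0.117,0.04],[0,0,0]],[[-0.121,-0.146,0.05],[0,0,0]]]}}

```text
time_s: 2.83
position: [432.8, 300.3, 161.5]
ee_rot: [[-1.0, -0.0, 0.001], [-0.0, 1.0, 0.0], [-0.001, 0.0, -1.0]]
contact_force: [0.6, 1.0, 0.1]
opening: 0.999
grasp_force: 0.0
```

Emit:
{"op": "move_arm", "data": {"plan": [[[-0.024,-0.029,0.008],[0,0,0]],[[-0.042,-0.052,0.02],[0,0,0]],[[-0.058,-0.07,0.03],[0,0,0]],[[-0.058,-0.07,0.03],[0,0,0]],[[-0.058,-0.07,0.03],[0,0,0]]]}}

```text
time_s: 3.25
position: [490.1, 230.8, 131.2]
ee_rot: [[-1.0, 0.003, -0.001], [0.003, 1.0, -0.0], [0.001, -0.0, -1.0]]
contact_force: [0.0, -0.2, 0.3]
opening: 0.998
grasp_force: 0.0
```

```bash
python3 -c "
from h import *
s=read_state();print(s['time_s'],s['position'],np.round(s['ee_rot'],3),s['q'])
c=read_camera('side');im=c['pixels'][:,:,::-1];cv2.imwrite('pics/s2.png',cv2.resize(im[100:280,150:420],(780,520),interpolation=2))"
```

```text
3.25 [490.10512479 230.83042184 131.20990674] [[-1.     0.003 -0.001]
 [ 0.003  1.    -0.   ]
 [ 0.001 -0.    -1.   ]] [ 4.18109766e-01  4.70089192e-01  1.88919705e+00  2.34044357e-04
  7.83353289e-01 -1.15030999e+00]
```

View pics/s2.png

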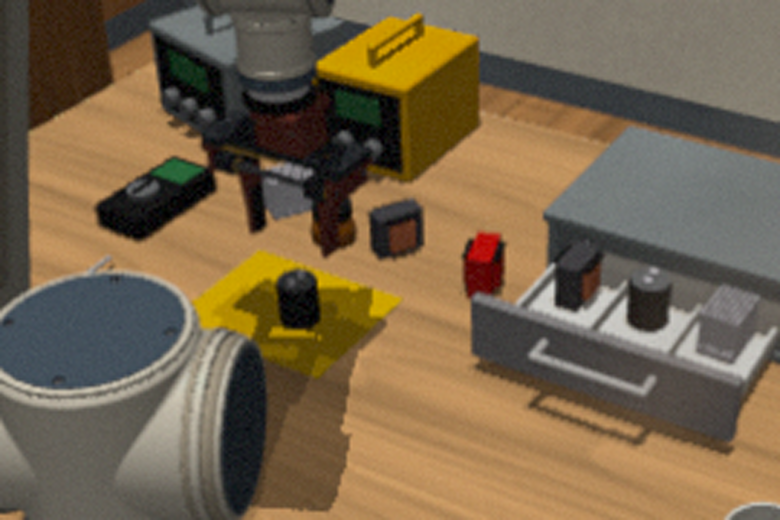

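The open gripper hangs straight over the capacitor (crop 298,300), with nothing near the fingers. I descend and grip.

Emit:
{"op": "move_arm", "data": {"plan": [[[0,0,0.03],[0,0,0]],[[0,0,0.058],[0,0,0]],[[0,0,0.076],[0,0,0]],[[0,0,0.084],[0,0,0]],[[0,0,0.084],[0,0,0]]]}}

```text
time_s: 3.72
position: [488.3, 232.4, 46.6]
ee_rot: [[-1.0, -0.002, -0.002], [-0.002, 1.0, -0.001], [0.002, -0.001, -1.0]]
contact_force: [-0.8, -0.2, -0.2]
opening: 0.998
grasp_force: 0.0
```

Emit:
{"op": "move_arm", "data": {"plan": [[[0,0,0],[0,0,0]],[[0,0,0],[0,0,0]],[[0,0,0],[0,0,0]],[[0,0,0],[0,0,0]],[[0,0,0],[0,0,0]]], "claw": 0.03}}

```text
time_s: 4.13
position: [490.2, 232.0, 48.5]
ee_rot: [[-1.0, -0.0, 0.001], [-0.0, 1.0, 0.001], [-0.001, 0.001, -1.0]]
contact_force: [0.4, -0.3, -0.8]
opening: 0.657
grasp_force: 0.0
```

Emit:
{"op": "move_arm", "data": {"plan": [[[0,0,0],[0,0,0]],[[0,0,0],[0,0,0]],[[0,0,-0.008],[0,0,0]],[[0,0,-0.02],[0,0,0]],[[0,0,-0.04],[0,0,0]]]}}

```text
time_s: 4.55
position: [488.6, 231.2, 87.4]
ee_rot: [[-1.0, -0.0, -0.003], [-0.0, 1.0, -0.001], [0.003, -0.001, -1.0]]
contact_force: [0.3, -0.0, -2.7]
opening: 0.516
grasp_force: 30.0
```

Emit:
{"op": "move_arm", "data": {"plan": [[[0,0,-0.03],[0,0,0]],[[0,-0.01,-0.06],[0,0,0]],[[-0.003,-0.035,-0.085],[0,0,0]],[[-0.01,-0.065,-0.09],[0,0,0]],[[-0.018,-0.1,-0.09],[0,0,0]]]}}

```text
time_s: 4.97
position: [509.1, 131.9, 181.3]
ee_rot: [[-1.0, -0.002, 0.005], [-0.002, 1.0, 0.001], [-0.005, 0.001, -1.0]]
contact_force: [0.1, 0.1, -2.6]
opening: 0.521
grasp_force: 30.0
```

Emit:
{"op": "move_arm", "data": {"plan": [[[-0.009,-0.037,0],[0,0,0]],[[-0.018,-0.074,0],[0,0,0]],[[-0.027,-0.111,0],[0,0,0]],[[-0.036,-0.148,0],[0,0,0]],[[-0.045,-0.185,0],[0,0,0]]]}}

```text
time_s: 5.38
position: [552.8, -55.1, 178.8]
ee_rot: [[-1.0, -0.0, 0.001], [-0.0, 1.0, -0.0], [-0.001, -0.0, -1.0]]
contact_force: [-0.6, 0.4, -0.8]
opening: 0.517
grasp_force: 30.0
```

Emit:
{"op": "move_arm", "data": {"plan": [[[-0.007,-0.03,0],[0,0,0]],[[-0.012,-0.055,0],[0,0,0]],[[-0.015,-0.068,0],[0,0,0]],[[-0.016,-0.072,0],[0,0,0]],[[-0.016,-0.072,0],[0,0,0]]]}}

```text
time_s: 5.8
position: [568.8, -125.5, 178.0]
ee_rot: [[-1.0, 0.001, 0.0], [0.001, 1.0, 0.0], [-0.0, 0.0, -1.0]]
contact_force: [0.5, 0.6, -1.2]
opening: 0.522
grasp_force: 30.0
```

```bash
python3 -c "
from h import *
s=read_state();print(s['time_s'],s['position'],np.round(s['ee_rot'],3),s['contact_force'],s['grasp_force'],s['opening'])
A=[]
for n,(r,q) in (('side',(120,290)),('top',(120,290))):
    c=read_camera(n);im=c['pixels'][:,:,::-1];A.append(cv2.resize(im[r:r+120,q:q+130],(400,370),interpolation=2))
cv2.imwrite('pics/s3.png',np.hstack(A))"
```

```text
5.8 [ 568.75814598 -125.5342719   178.0106367 ] [[-1.     0.001  0.   ]
 [ 0.001  1.     0.   ]
 [-0.     0.    -1.   ]] [ 0.48965475  0.57642064 -1.15013655] 29.9995556473732 0.5224037662774146
```

View pics/s3.png

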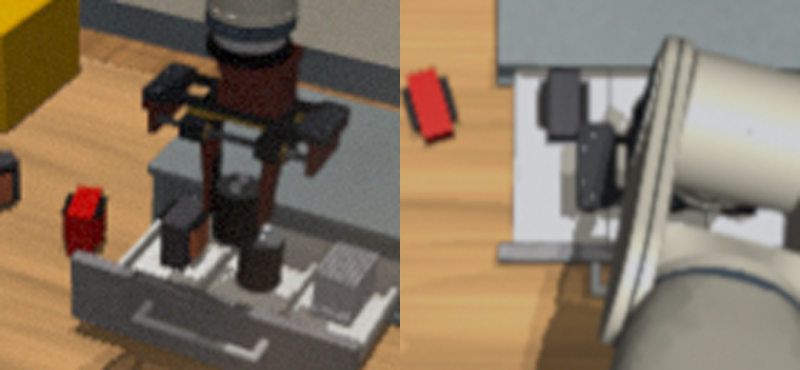

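The capacitor is held upright over the empty front of the middle compartment. I lower it, the last bit slowly.

Emit:
{"op": "move_arm", "data": {"plan": [[[0,0,0.025],[0,0,0]],[[0,0,0.05],[0,0,0]],[[0,0,0.07],[0,0,0]],[[0,0,0.085],[0,0,0]],[[0,0,0.092],[0,0,0]]]}}

```text
time_s: 6.32
position: [567.3, -123.1, 83.7]
ee_rot: [[-1.0, -0.002, -0.004], [-0.002, 1.0, 0.001], [0.004, 0.001, -1.0]]
contact_force: [-0.2, 0.3, -1.3]
opening: 0.523
grasp_force: 30.0
```

Emit:
{"op": "move_arm", "data": {"plan": [[[0,0,0.002],[0,0,0]],[[0,0,0.004],[0,0,0]],[[0,0,0.006],[0,0,0]],[[0,0,0.008],[0,0,0]],[[0,0,0.008],[0,0,0]]]}}

```text
time_s: 6.73
position: [569.2, -125.2, 78.2]
ee_rot: [[-1.0, -0.0, 0.001], [-0.0, 1.0, -0.0], [-0.001, -0.0, -1.0]]
contact_force: [-1.3, 0.7, -1.7]
opening: 0.522
grasp_force: 30.0
```

Emit:
{"op": "move_arm", "data": {"plan": [[[0,0,0.001],[0,0,0]],[[0,0,0.002],[0,0,0]],[[0,0,0.003],[0,0,0]],[[0,0,0.003],[0,0,0]]]}}

```text
time_s: 7.07
position: [570.0, -125.4, 76.0]
ee_rot: [[-1.0, 0.0, 0.002], [0.0, 1.0, -0.0], [-0.002, -0.0, -1.0]]
contact_force: [0.4, 1.7, 7.0]
opening: 0.518
grasp_force: 30.0
```

```bash
python3 -c "
from h import *
s=read_state();print(s['time_s'],s['position'],s['contact_force'])"
```

```text
7.0667 [ 569.99933997 -125.39689376   76.00357223] [0.42932071 1.72175609 6.96684654]
```

Upward force of 7 N means it touches the floor. I release, then rise.

Emit:
{"op": "move_arm", "data": {"plan": [[[0,0,0],[0,0,0]],[[0,0,0],[0,0,0]],[[0,0,0],[0,0,0]],[[0,0,0],[0,0,0]],[[0,0,0],[0,0,0]]], "claw": 0.075}}

```text
time_s: 7.48
position: [568.8, -125.2, 74.5]
ee_rot: [[-1.0, -0.0, -0.0], [-0.0, 1.0, 0.0], [0.0, 0.0, -1.0]]
contact_force: [-0.4, -0.5, -0.4]
opening: 0.841
grasp_force: 0.0
```

Emit:
{"op": "move_arm", "data": {"plan": [[[0,0,-0.01],[0,0,0]],[[0,0,-0.03],[0,0,0]],[[0,0,-0.06],[0,0,0]],[[0,0,-0.09],[0,0,0]],[[0,0,-0.11],[0,0,0]]]}}

```text
time_s: 7.9
position: [569.6, -125.4, 187.9]
ee_rot: [[-1.0, -0.0, 0.002], [-0.0, 1.0, -0.001], [-0.002, -0.001, -1.0]]
contact_force: [0.2, -0.8, 0.2]
opening: 0.855
grasp_force: 0.0
```

Emit:
{"op": "move_arm", "data": {"plan": [[[0.035,0,-0.005],[0,0,0]],[[0.075,0,-0.005],[0,0,0]],[[0.115,0,-0.005],[0,0,0]],[[0.145,0,-0.005],[0,0,0]],[[0.16,0,-0.005],[0,0,0]]], "claw": 0.0}}

```text
time_s: 8.32
position: [404.7, -124.6, 189.8]
ee_rot: [[-1.0, 0.0, -0.002], [0.0, 1.0, 0.001], [0.002, 0.001, -1.0]]
contact_force: [-0.0, -0.5, 0.0]
opening: 0.515
grasp_force: 0.0
```

```bash
python3 -c "
from h import *
s=read_state();print(s['time_s'],s['position'],s['opening'])
A=[]
for n,(r,q) in (('side',(140,270)),('top',(120,290))):
    c=read_camera(n);im=c['pixels'][:,:,::-1];A.append(cv2.resize(im[r:r+120,q:q+130],(400,370),interpolation=2))
cv2.imwrite('pics/s4.png',np.hstack(A))"
```

```text
8.3167 [ 404.66070984 -124.55563486  189.84948997] 0.5145608486133771
```

View pics/s4.png

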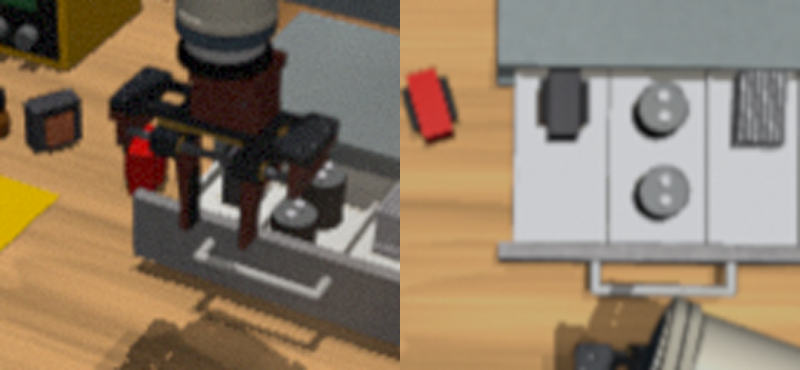

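Both capacitors stand upright in the middle compartment. I lower the closed fingers in front of the handle.

Emit:
{"op": "move_arm", "data": {"plan": [[[0,0,0.035],[0,0,0]],[[0,0,0.07],[0,0,0]],[[0,0,0.1],[0,0,0]],[[0,0,0.12],[0,0,0]],[[0,0,0.12],[0,0,0]]]}}

```text
time_s: 8.83
position: [408.4, -124.9, 66.8]
ee_rot: [[-1.0, -0.0, -0.004], [-0.0, 1.0, 0.002], [0.004, 0.002, -1.0]]
contact_force: [0.5, 0.3, 0.1]
opening: 0.041
grasp_force: 0.0
```

Emit:
{"op": "move_arm", "data": {"plan": [[[-0.015,0,0],[0,0,0]],[[-0.025,0,0],[0,0,0]],[[-0.033,0,0],[0,0,0]],[[-0.041,0,0],[0,0,0]],[[-0.049,0,0],[0,0,0]]]}}

```text
time_s: 9.25
position: [459.3, -125.4, 70.6]
ee_rot: [[-1.0, -0.0, 0.002], [-0.0, 1.0, -0.0], [-0.002, -0.0, -1.0]]
contact_force: [0.2, 0.0, -0.5]
opening: 0.005
grasp_force: 0.0
```

Emit:
{"op": "move_arm", "data": {"plan": [[[-0.005,0,0],[0,0,0]],[[-0.01,0,0],[0,0,0]],[[-0.016,0,0],[0,0,0]],[[-0.022,0,0],[0,0,0]],[[-0.028,0,0],[0,0,0]]]}}

```text
time_s: 9.67
position: [485.9, -125.1, 69.6]
ee_rot: [[-1.0, -0.0, -0.001], [-0.0, 1.0, 0.0], [0.001, 0.0, -1.0]]
contact_force: [-0.7, 0.8, 1.3]
opening: 0.004
grasp_force: 0.9
```

Emit:
{"op": "move_arm", "data": {"plan": [[[-0.008,0,0],[0,0,0]],[[-0.016,0,0],[0,0,0]],[[-0.024,0,0],[0,0,0]],[[-0.032,0,0],[0,0,0]],[[-0.04,0,0],[0,0,0]]]}}

```text
time_s: 10.08
position: [526.7, -125.1, 69.6]
ee_rot: [[-1.0, -0.0, -0.0], [-0.0, 1.0, 0.0], [0.0, 0.0, -1.0]]
contact_force: [-2.7, 1.8, 1.0]
opening: 0.008
grasp_force: 0.9
```

```bash
python3 -c "
from h import *
s=read_state();print(s['time_s'],s['position'],s['contact_force'])
A=[]
for n,(r,q) in (('side',(140,270)),('top',(120,290))):
    c=read_camera(n);im=c['pixels'][:,:,::-1];A.append(cv2.resize(im[r:r+120,q:q+130],(400,370),interpolation=2))
cv2.imwrite('pics/s5.png',np.hstack(A))"
```

```text
10.0833 [ 526.67358506 -125.13090118   69.58315165] [-2.70635419  1.8497417   1.00449295]
```

View pics/s5.png

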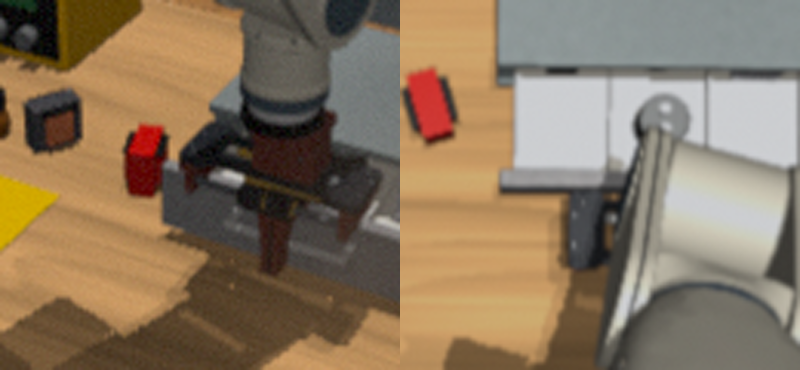

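The drawer moves in with the fingers on the bar, and the placed part still stands. I keep pushing at the same pace.

Emit:
{"op": "move_arm", "data": {"plan": [[[-0.01,0,0],[0,0,0]],[[-0.02,0,0],[0,0,0]],[[-0.03,0,0],[0,0,0]],[[-0.04,0,0],[0,0,0]],[[-0.05,0,0],[0,0,0]]]}}

```text
time_s: 10.6
position: [576.8, -125.2, 69.6]
ee_rot: [[-1.0, -0.0, -0.0], [-0.0, 1.0, 0.0], [0.0, 0.0, -1.0]]
contact_force: [-2.1, 1.7, -0.6]
opening: 0.007
grasp_force: 1.0
```

Emit:
{"op": "move_arm", "data": {"plan": [[[-0.009,0,0],[0,0,0]],[[-0.018,0,0],[0,0,0]],[[-0.027,0,0],[0,0,0]],[[-0.034,0,0],[0,0,0]],[[-0.04,0,0],[0,0,0]]]}}

```text
time_s: 11.02
position: [616.9, -125.3, 69.8]
ee_rot: [[-1.0, -0.0, 0.001], [-0.0, 1.0, -0.0], [-0.001, -0.0, -1.0]]
contact_force: [-1.9, 0.8, 0.8]
opening: 0.004
grasp_force: 0.9
```

Emit:
{"op": "move_arm", "data": {"plan": [[[-0.003,0,0],[0,0,0]],[[-0.006,0,0],[0,0,0]],[[-0.009,0,0],[0,0,0]],[[-0.012,0,0],[0,0,0]],[[-0.015,0,0],[0,0,0]]]}}

```text
time_s: 11.43
position: [629.8, -125.3, 69.7]
ee_rot: [[-1.0, -0.0, -0.002], [-0.0, 1.0, 0.0], [0.002, 0.0, -1.0]]
contact_force: [-4.0, -0.5, 2.9]
opening: 0.006
grasp_force: 2.1
```

Emit:
{"op": "move_arm", "data": {"plan": [[[-0.001,0,0],[0,0,0]],[[-0.002,0,0],[0,0,0]],[[-0.003,0,0],[0,0,0]],[[-0.004,0,0],[0,0,0]],[[-0.004,0,0],[0,0,0]]]}}

```text
time_s: 11.85
position: [634.0, -125.2, 69.6]
ee_rot: [[-1.0, -0.0, -0.002], [-0.0, 1.0, 0.0], [0.002, 0.0, -1.0]]
contact_force: [-4.4, -1.4, 3.7]
opening: 0.002
grasp_force: 2.6
```

Emit:
{"op": "move_arm", "data": {"plan": [[[-0.001,0,0],[0,0,0]],[[-0.002,0,0],[0,0,0]],[[-0.003,0,0],[0,0,0]],[[-0.003,0,0],[0,0,0]]]}}

```text
time_s: 12.18
position: [634.3, -125.2, 69.5]
ee_rot: [[-1.0, -0.0, -0.008], [-0.0, 1.0, 0.001], [0.008, 0.001, -1.0]]
contact_force: [-15.2, -1.3, 11.6]
opening: 0.004
grasp_force: 7.4
```

The force climbed past the catch's 6 N to a hard stop, so it should be home. I back off and check.

Emit:
{"op": "move_arm", "data": {"plan": [[[0.005,0,0],[0,0,0]],[[0.02,0,0],[0,0,0]],[[0.05,0,0],[0,0,0]],[[0.085,0,0],[0,0,0]],[[0.12,0,0],[0,0,0]]]}}

```text
time_s: 12.6
position: [517.6, -125.3, 69.8]
ee_rot: [[-1.0, -0.0, 0.002], [-0.0, 1.0, -0.001], [-0.002, -0.001, -1.0]]
contact_force: [-0.8, -0.9, -0.3]
opening: 0.007
grasp_force: 0.0
```

Emit:
{"op": "move_arm", "data": {"plan": [[[0.035,0,-0.01],[0,0,0]],[[0.07,0,-0.02],[0,0,0]],[[0.1,0,-0.04],[0,0,0]],[[0.11,0,-0.05],[0,0,0]],[[0.11,0,-0.05],[0,0,0]]]}}

```text
time_s: 13.02
position: [406.7, -125.4, 121.3]
ee_rot: [[-1.0, 0.001, 0.002], [0.001, 1.0, -0.001], [-0.002, -0.001, -1.0]]
contact_force: [1.2, -1.2, -0.5]
opening: 0.005
grasp_force: 0.0
```

```bash
python3 -c "
from h import *
A=[]
for n,(r,q) in (('side',(140,290)),('top',(110,310))):
    c=read_camera(n);im=c['pixels'][:,:,::-1];A.append(cv2.resize(im[r:r+120,q:q+130],(400,370),interpolation=2))
g=c['pixels'].astype(int).sum(2)
for col in (330,375,390,420): print(g[135:160,col])
for p in [(651,-126,66),(656,-126,66),(646,-126,66),(671,-126,92),(676,-126,106)]: print(p,proj(c,p).round(1))
cv2.imwrite('pics/s6.png',np.hstack(A))"
```

```text
[445 440 443 443 432 378 265 163 132 132 138 159 213 332 414 440 436 438
 437 439 445 447 447 442 430]
[432 432 432 439 446 435 339 213 141 130 133 136 175 277 372 428 448 500
 516 455 350 274 307 362 402]
[431 433 436 436 435 423 348 239 156 131 133 138 184 280 372 416 419 483
 553 502 354 236 233 316 379]
[430 429 429 429 429 431 407 290 160 126 128 132 136 200 333 401 429 434
 431 441 450 448 430 427 439]
(651, -126, 66) [152.5 374.6]
(656, -126, 66) [150.7 374.6]
(646, -126, 66) [154.3 374.6]
(671, -126, 92) [143.6 375.9]
(676, -126, 106) [140.8 376.6]
```

View pics/s6.png

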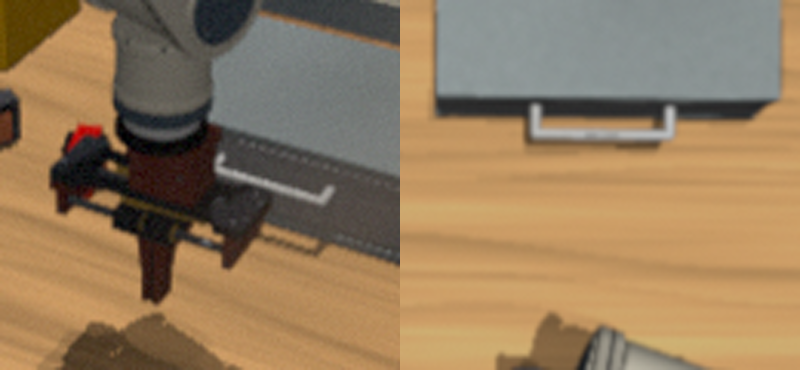

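The panel is flush with the cabinet. The bar is at row 152.8, against 152.5 predicted for fully home (the catch would hold it about 10 mm out otherwise). The robot is clear of everything.

```bash
python3 -c "
from cell import finish_job
print(finish_job())"
```

```text
the job is handed in; nothing more can be done
None
```

I put the capacitor from the mat upright in the middle compartment with its stored like, pushed the drawer gently home, and handed the job in at about 13 s on the robot's clock. The hand-in returned no verdict.

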